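# Free the wooden spatula from under the stacked tier

### The arm

A 6-joint arm with a two-finger parallel gripper is mounted at the origin on the work surface. World frame = base frame: x ahead of the robot, y to its left, z up, the work surface at z = 0. Lengths are in m, angles in rad, forces in N, time in s.
With the tool pointing down it reaches from about 0.375 to 0.9 m from the base axis. Payload 3.1 kg.
Tool frame: the origin (TCP) lies on the centre line of the jaws, within the pads' length; the fingertips stand 14 mm ahead of it and the grasp point (between the pads) lies 5 mm behind it (r.tip_extent is the distance from the TCP to the fingertips, in m); z points along the fingers, y is the line along which they close (so a half turn about z gives the same grasp; the last joint's range is limited). The gripper opens to 85 mm and grips with 20 to 120 N. Pads are 22 mm wide; open, the fingers measure 114 mm over their backs; the gripper's body (76 mm by 85 mm) begins 54 mm behind the grasp point. The pads swing forward as they close: fully open they stand 13 mm farther back than shut.
Start: joints at [-1.474, 0.527, 1.433, -0, 1.181, -0.178], TCP at [0.17, -0.601, 0.221] pointing down, gripper open.
Joint ranges: [-3.08, 3.08], [-0.75, 2.2], [0.22, 2.44], [-1.43, 4.57], [0, 2.65], [-2.85, 2.85]. Speed limits (rad/s): [2.79, 2.79, 3.14, 3.14, 3.14, 3.14].

### API

Orientations are given as a unit quaternion [w, x, y, z].
In Python, from rig import r, eoat, vision gives the robot as it stands. The module is installed in compiled form; this text tells all that it offers. Calls block until the motion is done:
- r.goto(position, orientation): joint-space move of the TCP to a pose.
- r.move_straight(position, attitude=None, v=0.15): straight line of the TCP; attitude=None keeps the orientation; v is the mean speed in m/s.
- r.move_joints(angles): joint-space move.
- eoat.move_gripper(opening, effort=None): opening from 0.0 (shut) to 1.0 (fully open); effort is the grip in N (None keeps the last); returns when the fingers have stopped.
- r.pause(seconds).
- r.ik(position, orientation): joint angles nearest the present ones, or None.
- vision.get_image(name): name is "scene" or "top" or "wrist"; returns (picture, depth): 400x640x3 uint8, blue, green, red; 400x640 float32, m along the optical axis (not along the pixel's ray), 0 where there is no reading.
- vision.camera_params(name): a dict with "K" (3x3 intrinsics, pixels), "k1" (the pictures are not rectified: a ray, as slopes to the right and down, at radius r is drawn at 1 + k1 r^2 times it, then the intrinsics apply), "eye" and "rotation" of the camera in the world; the wrist camera has in their place "tool_from_camera" (4x4, takes a point from camera to tool coordinates, whose origin is the TCP and whose axes are the flange's). Camera axes: x right, y down, z forward; pixel columns grow to the right and rows downward; lengths in m; the calibration is good to about 2 mm. A picture is of the moment at which its call begins: read the wrist's pose just before it. camera_params takes no time and is no camera call.
A pose or a line that the arm cannot do raises r.IKError and nothing moves.
- r.close_job(): hands the job in; it is judged then, once.
Readings, each from a call of its own:
- r.get_time(): time.
- r.get_joint_positions(): joint angles.
- r.get_joint_vel(): joint speeds.
- r.get_joint_torque(): joint torques, N m.
- r.get_tool_pos(): TCP position.
- r.get_tcp_rot(): TCP orientation.
- r.get_contact_force(): force on the tool from outside, world axes, zero at the start.
- r.get_wrist_torque(): the same for the moment, N m.
- r.get_grip_width(): opening from 0.0 (shut) to 1.0 (fully open).
- r.get_grasp_force(): force on a finger pad.
Only numpy, scipy, OpenCV 4.12 (cv2) and the standard library are available. Lean on these libraries where they do the work, as an engineer would, in place of code of your own. Each camera call takes 0.05 s, during which the arm holds its last target. There are 200 camera calls.

### The job

The wooden spatula is stuck in the bottom tier of the clear acrylic rack, its handle under the stacked tier and the red tin standing on its blade. Move the red tin gently onto the shelf, upright, midway between the two green tins and in line with them; then tilt the spatula blade-up, draw it out diagonally through the open end of the rack without forcing it against the acrylic, and finish while still holding it, level and still, blade and handle both well above the whole rack (some 20 cm over the shelf). Leave the other tins, the funnel and the strainer where they are.

Things in the scene. Friction and masses are not known exactly. Their poses are not given: they have to be found in the camera images.
- rack: Clear acrylic rack with blue edges, fixed to the white shelf (z = 0). Origin: centre of its underside; y along its length, z up. Bottom tier: a tray 140 (x) by 340 (y) mm outside, walls and floor 4 mm thick. Side walls 61 mm high, -y end wall 77 mm. Two cross ribs 10 mm wide, tops 14 mm above the shelf, at y = +100 and -105 mm, carry the spatula.
- roof_edge (a point): Middle of the edge of the stacked tier, on its underside, 84 mm up, at y = +25 mm of the rack; axes as the rack's. The tier roofs the tray from here to the rack's +y end (145 mm); roof 4 mm thick, with a rim up to 101 mm at its sides and +y end. From here to the -y end wall's inner face (191 mm) the tray is open from above.
- spatula_mid (a point): Wooden spatula, 290 mm long, 14 mm thick, 55 to 90 g, on the ribs along the rack. Point: middle of its length and thickness. Its y axis points from blade to handle end, z up. Handle 20 mm wide, y = -65 to +145 mm; blade 50 mm wide, y = -145 to -65 mm; centre of mass at y = -31 mm. At the start some 120 mm of the handle is under the roof, the blade in the open part.
- spatula_grip (a point): A good place to grip the spatula across its handle (20 mm wide): 45 mm from the middle towards the blade, half-way through its thickness. Axes as the spatula's.
- spatula_tip (a point): Blade end of the spatula, half-way through its thickness.
- spatula_end (a point): Handle end of the spatula, half-way through its thickness.
- red_tin_center (a point): Red tin, about 110 g, at the start standing on the spatula's blade in the open part of the rack: 52 mm across, 46 mm tall, steel body with a flat aluminium lid (as wide as the body) marked with a disc of the body colour. Point: its centre, 23 mm above its underside.
- green_tin_near_center (a point): Green tin nearer to the robot, on the shelf: 52 mm across, 46 mm tall, steel body with a flat aluminium lid (as wide as the body) marked with a disc of the body colour. Point: its centre, 23 mm above its underside. Its x axis points to the other green tin, whose centre is 160 mm away.
- green_tin_far_center (a point): Green tin farther from the robot: 52 mm across, 46 mm tall, steel body with a flat aluminium lid (as wide as the body) marked with a disc of the body colour. Point: its centre, 23 mm above its underside.
- blue_tin_center (a point): Blue tin on the rack's stacked tier, leave alone: 52 mm across, 46 mm tall, steel body with a flat aluminium lid (as wide as the body) marked with a disc of the body colour. Point: its centre, 23 mm above its underside.
- yellow_tin_center (a point): Yellow tin on the rack's stacked tier, leave alone: 52 mm across, 46 mm tall, steel body with a flat aluminium lid (as wide as the body) marked with a disc of the body colour. Point: its centre, 23 mm above its underside.
- funnel: Green funnel standing mouth down at the far side of the shelf, 80 mm across, 83 mm tall, leave alone. Origin: centre of its underside.
- strainer: Steel ball tea strainer with spring-clip handle lying at the far side, 170 mm long, leave alone. Origin: below its ball's centre, on the shelf.

How it is judged:
By the outcome, as a careful person would: the job done as asked, in the order asked, and still so for the second after the job is handed in, while the arm keeps its last pose, push and grip.
It also fails if it takes over 61 s, if anything falls off the work surface, if the arm or the gripper's body presses on something with over 40 N, if the wrist force passes 120 N, or if a joint passes its speed limit or range.

## Working session

There is one attempt and no reset: what is moved stays moved. The work goes in short steps, each a Python script; the robot and the scene stay as the last script left them, time stands still between calls to the robot, and variables do not carry over. Pictures are saved under pics/ and viewed, at most 13 in all, crops included, and the job is handed in when it is done.

```bash
mkdir -p pics; python3 - <<'E'
from rig import r,eoat,vision
import cv2,numpy as np
for n in("scene","top"):
    im,d=vision.get_image(n);cv2.imwrite(f"pics/{n}0.png",im);np.savez(f"{n}0.npz",im=im,d=d)
    p=vision.camera_params(n);print(n,p)
print(vision.camera_params("wrist"),r.get_time(),r.get_tcp_rot())
E
```

```text
scene {'K': array([[508.57122333,   0.        , 313.06916389],
       [  0.        , 508.57122333, 207.60309957],
       [  0.        ,   0.        ,   1.        ]]), 'k1': -0.12918823283622985, 'eye': array([ 1.41431942, -0.4261425 ,  0.69672716]), 'rotation': array([-0.42136025,  0.76312203,  0.42581012, -0.24245834])}
top {'K': array([[468.1005421 ,   0.        , 317.82759229],
       [  0.        , 468.1005421 , 195.66120424],
       [  0.        ,   0.        ,   1.        ]]), 'k1': -0.03488520361641686, 'eye': array([0.48605355, 0.04866492, 1.05553374]), 'rotation': array([-0.03826036,  0.71143899, -0.69990743,  0.05020247])}
{'K': array([[305.65069128,   0.        , 319.11069815],
       [  0.        , 305.65069128, 196.92045869],
       [  0.        ,   0.        ,   1.        ]]), 'k1': -0.034905537252139504, 'tool_from_camera': array([[ 1.42970168e-05, -9.48423495e-01, -3.17006111e-01,
         8.07593890e-02],
       [ 9.99999983e-01,  7.16657796e-05, -1.69310593e-04,
         4.33414384e-04],
       [ 1.83296634e-04, -3.17006103e-01,  9.48423480e-01,
        -1.53084568e-01],
       [ 0.00000000e+00,  0.00000000e+00,  0.00000000e+00,
         1.00000000e+00]])} 0.1 [-9.74488297e-04  9.90506522e-01  1.37462281e-01  4.13620187e-05]
```

View pics/top0.png

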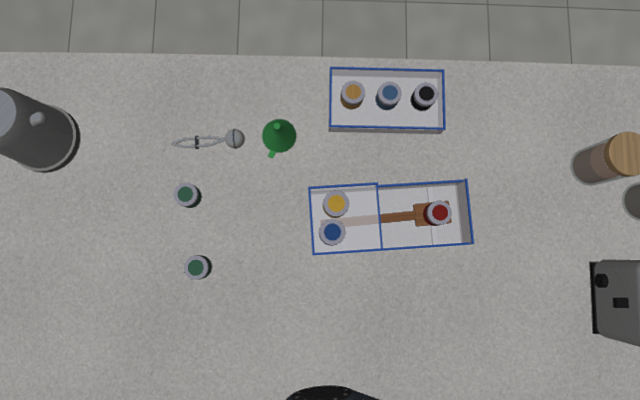

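View pics/scene0.png

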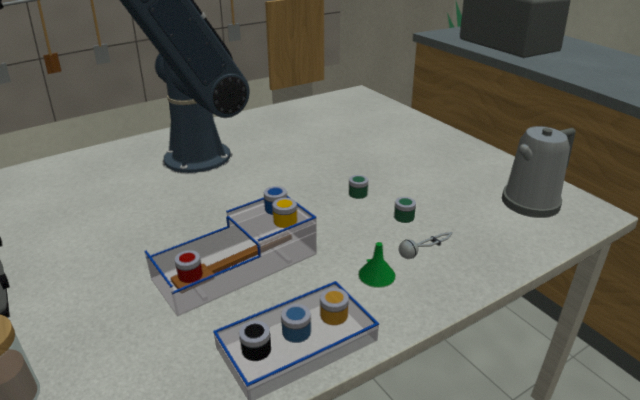

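```bash
cat > h.py <<'E'
import numpy as np,cv2
from scipy.spatial.transform import Rotation as R
from rig import r,eoat,vision
def Q(rot): return rot.as_quat(scalar_first=True)
def RQ(q): return R.from_quat(q,scalar_first=True)
def cam(n):
    p=vision.camera_params(n)
    if n=="wrist":
        T=np.eye(4);T[:3,:3]=RQ(r.get_tcp_rot()).as_matrix();T[:3,3]=r.get_tool_pos();T=T@p["tool_from_camera"]
        return p,T[:3,3],T[:3,:3]
    return p,np.array(p["eye"]),RQ(p["rotation"]).as_matrix()
def cast(c,uv,z):
    p,e,M=c;k=p["k1"]
    u=cv2.undistortPoints(np.float64(uv).reshape(-1,1,2),p["K"],np.array([k,0,0,0,0.]))[:,0]
    d=np.c_[u,np.ones(len(u))]@M.T
    return (e+d*((z-e[2])/d[:,2])[:,None])[:,:2]
def blobs(im,lo,hi,amin=25):
    m=cv2.inRange(cv2.cvtColor(im,cv2.COLOR_BGR2HSV),lo,hi)
    n,l,s,c=cv2.connectedComponentsWithStats(m)
    return m,[(c[i],s[i]) for i in range(1,n) if s[i,4]>=amin]
E
python3 - <<'E'
from h import *
np.set_printoptions(precision=4,suppress=True)
C=cam("top");im=np.load("top0.npz")["im"]
for nm,lo,hi,z in[("green",(60,60,40),(90,255,255),.046),("red",(170,120,60),(180,255,255),.074),("red2",(0,180,60),(5,255,255),.074),("yel",(18,120,120),(28,255,255),.134),("blue",(100,120,60),(115,255,255),.134),("brown",(6,100,40),(16,255,200),.028)]:
    m,b=blobs(im,lo,hi)
    for c,s in b: print(nm,c,s,cast(C,[c],z)[0])
m,_=blobs(im,(6,90,40),(16,255,200))
ys,xs=np.nonzero(m[150:260,370:460]);P=cast(C,np.c_[xs+370,ys+150],.028)
m2,_=blobs(im,(108,120,60),(125,255,255))
cv2.imwrite("pics/m.png",cv2.resize(np.hstack([m2[150:270,290:490],m[150:270,290:490]]),None,fx=2,fy=2))
crop=cv2.resize(im[160:270,295:485],None,fx=4,fy=4,interpolation=cv2.INTER_CUBIC);cv2.imwrite("pics/c.png",crop)
E
```

```text
green [278.3538 136.1747] [262 119  34  39 910] [0.7441 0.1217]
green [184.7692 193.8225] [178 187  15  15 169] [0.6122 0.3214]
green [195.1768 267.011 ] [188 260  15  15 181] [0.4555 0.2915]
red2 [439.8472 212.1528] [433 206  14  14 144] [ 0.579  -0.2261]
yel [352.958   91.1538] [347  85  13  14 143] [ 0.8192 -0.0347]
yel [335.9095 202.9905] [328 195  17  17 210] [ 0.5881 -0.0021]
blue [390.0056  97.2241] [329  67 116  63 540] [ 0.808  -0.1109]
blue [389.8197  92.0984] [384  86  13  13 122] [ 0.819  -0.1105]
blue [468.9032 210.7419] [465 179   9  65 124] [ 0.5771 -0.268 ]
blue [377.9475 216.6588] [309 180 161  75 724] [ 0.5624 -0.0857]
blue [332.0343 231.5735] [324 224  17  16 204] [0.5315 0.0049]
brown [608.45 157.85] [605 144  10  28  60] [ 0.7146 -0.6331]
brown [408.0201 215.3153] [381 203  49  23 498] [ 0.5752 -0.1679]
```

View pics/c.png

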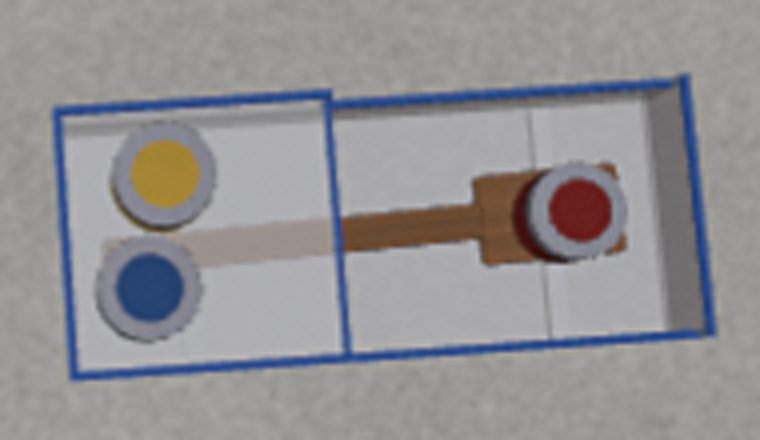

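```bash
python3 - <<'E'
from h import *
np.set_printoptions(precision=4,suppress=True)
C=cam("top");f=lambda l,z:cast(C,[(295+x/4-.4,160+y/4-.4) for x,y in l],z)
a=f([(57,110),(74,376),(329,94),(347,355)],.101);print("rim",a, np.linalg.norm(a[0]-a[1]))
b=f([(686,78),(712,333)],.077);print("end",b)
c=f([(614,165),(626,248),(474,178),(484,264)],.028);print("blade",c,c[:2].mean(0))
print(f([(342,218),(345,250),(470,205),(473,236)],.028))
e=f([(57,110),(74,376)],.101).mean(0);w=b.mean(0);d=e-w
print("len",np.linalg.norm(d),"yaw of y axis",np.degrees(np.arctan2(d[1],d[0])),"mid",(e+w)/2)
E
```

```text
rim [[ 0.6238  0.0522]
 [ 0.4879  0.0412]
 [ 0.6346 -0.0883]
 [ 0.5006 -0.0974]] 0.136279261911176
end [[ 0.6505 -0.2832]
 [ 0.5151 -0.2938]]
blade [[ 0.6089 -0.258 ]
 [ 0.5628 -0.2638]
 [ 0.6003 -0.1794]
 [ 0.5527 -0.1845]] [ 0.5859 -0.2609]
[[ 0.5769 -0.1059]
 [ 0.5592 -0.1075]
 [ 0.5853 -0.1771]
 [ 0.5681 -0.1786]]
len 0.33628165425742673 yaw of y axis 94.59746239438016 mid [ 0.5693 -0.1209]
```

```bash
cat >> h.py <<'E'
def down(deg,tilt=0):
    """tool down, tool x at yaw deg, then leaned: tilt>0 moves the tool's top toward +x_tool"""
    return R.from_euler('z',deg,degrees=True)*R.from_euler('x',180,degrees=True)*R.from_euler('y',-tilt,degrees=True)
E
python3 - <<'E'
from h import *
np.set_printoptions(precision=4,suppress=True)
print(down(0,10).as_matrix()[:,2], r.tip_extent)
for psi in(-85.4,94.6,10.8,190.8):
    p=[.579,-.226,.16] if abs(psi)>85 and psi<100 else [.534,.306,.16]
    print(psi,r.ik(p,Q(down(psi))))
t=r.get_time()
r.goto([.579,-.226,.19],Q(down(-85.4)));eoat.move_gripper(.85,30)
print(r.get_time()-t,r.get_tool_pos())
C=cam("wrist");im,d=vision.get_image("wrist");cv2.imwrite("pics/w1.png",im)
for lo,hi in[((0,150,50),(5,255,255)),((174,150,50),(180,255,255))]:
    for c,s in blobs(im,lo,hi)[1]: print(c,s,cast(C,[c],.074))
E
```

```text
[-0.1736 -0.     -0.9848] 0.014
-85.4 [-0.5517  0.594   1.4994 -0.      1.0482  2.5096]
94.6 [-0.5517  0.594   1.4994  0.      1.0482 -0.632 ]
10.8 [ 0.339   0.5866  1.5155 -0.      1.0395  1.7213]
190.8 [ 0.339   0.5866  1.5155  0.      1.0395 -1.4203]
2.5833 [ 0.5789 -0.2264  0.19  ]
[317.69  188.281] [301 172  35  33 758] [[ 0.5795 -0.2268]]
```

View pics/w1.png

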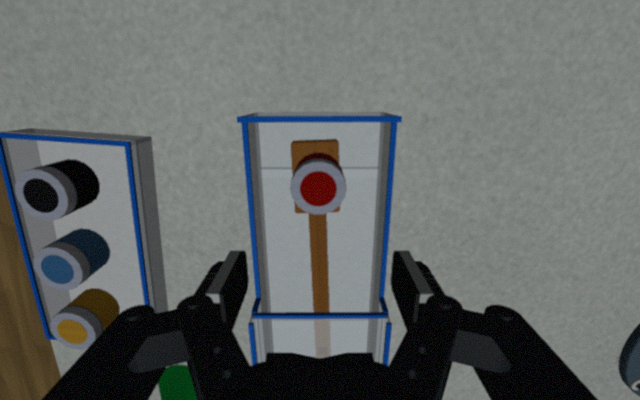

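The wrist view shows the red tin at (318,188) inside the rack's open part. It casts to (0.5795, -0.2268), which agrees with the top view, and the jaws line up across the rack.

```bash
python3 - <<'E'
from h import *
np.set_printoptions(precision=4,suppress=True)
p=np.array([.5793,-.2265])
r.move_straight([*p,.055],Q(down(-85.4)),v=.1)
print(r.get_contact_force(),r.get_tool_pos())
eoat.move_gripper(0.3,30)
print(r.get_grip_width(),r.get_grasp_force(),r.get_contact_force())
r.move_straight([*p,.2],v=.1)
print(r.get_grip_width(),r.get_grasp_force(),r.get_contact_force(),r.get_time())
C=cam("top");im,d=vision.get_image("top")
for c,s in blobs(im,(60,60,40),(90,255,255))[1]: print(c,s[4],cast(C,[c],.046))
cv2.imwrite("pics/t2.png",im[150:270,290:490])
C=cam("wrist");im,d=vision.get_image("wrist");cv2.imwrite("pics/w2.png",im)
print(C[1])
for c,s in blobs(im,(0,150,50),(5,255,255))[1]: print(c,s,cast(C,[c],.219))
E
```

```text
[ 0.2792  0.0581 -0.2842] [ 0.5798 -0.2268  0.0557]
0.5876072063392304 30.57421088218689 [-1.1351 -0.6328  5.7523]
0.5846238282432416 31.318548917770386 [ 0.2691 -0.6377 -1.1123] 6.1667
[278.3282 136.2141] 911 [[0.744  0.1218]]
[184.7692 193.8225] 169 [[0.6122 0.3214]]
[195.1768 267.011 ] 181 [[0.4555 0.2915]]
[ 0.5849 -0.3084  0.3522]
[318.9716 265.8801] [ 287  238   65   57 2503] [[ 0.5784 -0.2277]]
```

View pics/w2.png

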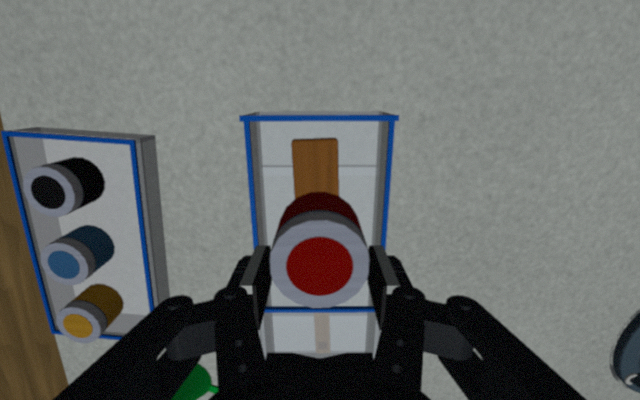

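The tin is held upright and centred in the jaws (disc at (319,266)), and the blade is now free in the rack. Next I place it.

```bash
python3 - <<'E'
from h import *
np.set_printoptions(precision=4,suppress=True)
m=np.array([.53385,.30645])-.0007*np.array([.982,.187]);q=Q(down(10.8))
r.goto([*m,.16],q)
r.move_straight([*m,.045],q,v=.12);r.pause(.2)
f0=r.get_contact_force();print(f0,r.get_tool_pos())
z=.031
while z>.024:
    r.move_straight([*m,z],q,v=.03);f=r.get_contact_force();print(z,f,r.get_tool_pos()[2])
    if f[2]-f0[2]>1.5: break
    z-=.001
eoat.move_gripper(.85);r.pause(.1)
r.move_straight([*m,.13],q,v=.15)
C=cam("wrist");im,d=vision.get_image("wrist");cv2.imwrite("pics/w3.png",im)
for lo,hi in[((0,150,50),(5,255,255)),((60,60,40),(90,255,255))]:
    for c,s in blobs(im,lo,hi)[1]: print(c,s,cast(C,[c],.046))
print(r.get_time())
E
```

```text
[ 0.0041 -0.562  -0.3972] [0.5337 0.3065 0.0458]
0.031 [ 0.0196 -0.9658 -1.128 ] 0.030725213182144533
0.03 [-0.157  -0.0803 -1.0908] 0.03005566273523594
0.028999999999999998 [ 0.8855  0.4493 -1.6015] 0.02897698032298621
0.027999999999999997 [-0.7686 -0.2504  0.3717] 0.02811198137977581
0.026999999999999996 [-1.6376  0.5133  3.3923] 0.027995852923618825
[318.5977 199.0145] [299 181  40  37 967] [[0.5323 0.306 ]]
[576.0258   9.0249] [ 544    0   76   29 1046] [[0.7041 0.1553]]
[320.0996  93.8458] [ 298   70   46   48 1706] [[0.6128 0.3202]]
[302.4419 245.9302] [298 240  10  13  43] [[0.4876 0.3117]]
[319.9708 281.3823] [302 266  37  32 926] [[0.4554 0.2901]]
12.4667
```

View pics/w3.png

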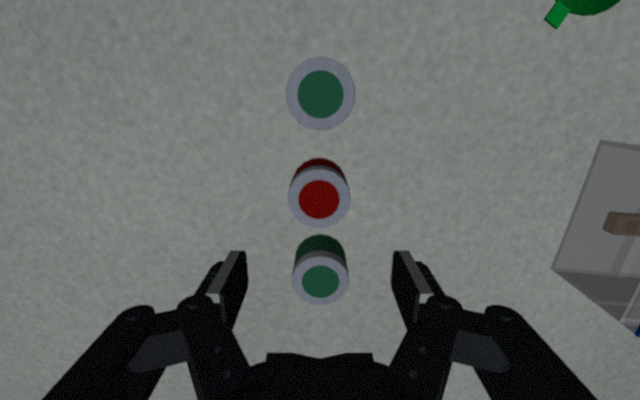

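The wrist view shows the tins at (320,94), (319,199) and (320,281). The red one is upright, in line, and within about 2 mm of the midpoint. Next is the spatula: hover and measure it from close by.

```bash
python3 - <<'E'
from h import *
np.set_printoptions(precision=4,suppress=True)
q=down(-83.4,8)
h=np.array([.5744,-.1616,.024])-q.as_matrix()[:,2]*.15
r.move_straight([.53,.30,.22],v=.25)
print(r.ik(h,Q(q)));r.goto(h,Q(q));eoat.move_gripper(.45,60)
C=cam("wrist");im,d=vision.get_image("wrist");cv2.imwrite("pics/w4.png",im)
m,b=blobs(im,(4,90,40),(18,255,220),200)
for c,s in b: print(c,s)
m[:, :200]=0;m[:,440:]=0
ys,xs=np.nonzero(m);P=cast(C,np.c_[xs,ys],.028)
s=np.array([np.cos(np.radians(-83.4)),np.sin(np.radians(-83.4))])
a=P@s;o=P@[-s[1],s[0]]
for lo in np.arange(a.min(),a.max(),.01):
    k=(a>=lo)&(a<lo+.01);print(round(lo,4),k.sum(),np.percentile(o[k],[1,50,99]),P[k].mean(0))
print("tip a",np.percentile(a,99.5),a.max(),r.get_time())
E
```

```text
[-0.5477  0.5847  1.4858  0.1199  1.1599  2.4259]
[318.4373 142.6088] [ 291   72   55  195 6288]
[ 25.4897 352.7058] [   0  316   55   84 1064]
-0.0328 4 [0.5619 0.5852 0.6083] [0.5778 0.0967]Traceback (most recent call last):
  File "<stdin>", line 15, in <module>
    return _quantile_unchecked(
        a, q, axis, out, overwrite_input, method, keepdims, weights)
    return _ureduce(a,
                    func=_quantile_ureduce_func,
    ...<5 lines>...
                    overwrite_input=overwrite_input,
                    method=method)
    r = func(a, **kwargs)
    result = _quantile(arr,
                       quantiles=q,
    ...<2 lines>...
                       out=out,
                       weights=wgt)
    slices_having_nans = np.isnan(arr[-1, ...])
                                  ~~~^^^^^^^^^
IndexError: index -1 is out of bounds for axis 0 with size 0
```

View pics/w4.png

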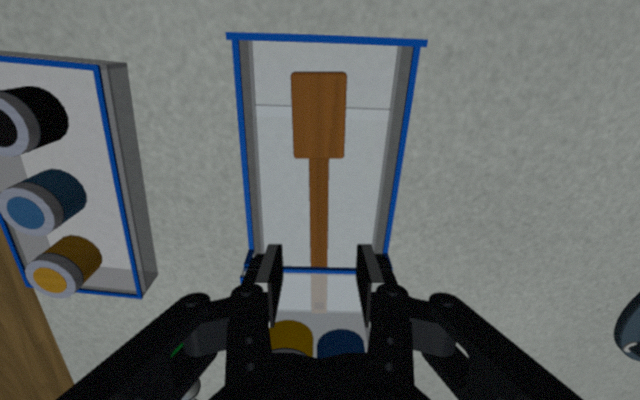

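The spatula runs from (319,72) to (319,268), still along the rack. The roof edge is at row 270. I'll recompute its line from this picture, since the arm hasn't moved.

```bash
python3 - <<'E'
from h import *
np.set_printoptions(precision=4,suppress=True)
C=cam("wrist");im=cv2.imread("pics/w4.png")
f=lambda l,z:cast(C,l,z)
m,b=blobs(im,(4,90,40),(18,255,220),200)
P=[]
for v in list(range(76,154,8))+list(range(164,262,8)):
    x=np.nonzero(m[v,280:360])[0]+280; P.append(((x[0]+x[-1])/2,v))
W=f(P,.028);d=np.linalg.svd(W-W.mean(0))[2][0];d*=-np.sign(d[1])
print("axis yaw",np.degrees(np.arctan2(d[1],d[0])),"c",W.mean(0),"resid",np.abs((W-W.mean(0))@[-d[1],d[0]]).max())
x=np.nonzero(m[:,319])[0];T=f([(319,x[0]-.5)],.028)[0];print("tip row",x[0],T,"grip",T-.1*d,"end",T-.29*d)
print("end wall",f([(230,37),(424,43)],.077),"roof edge y",f([(318,270)],.086))
print(r.get_tool_pos(),r.get_time())
E
```

```text
axis yaw -83.38243447052503 c [ 0.5754 -0.1691] resid 0.00048661140747376574
tip row 73 [ 0.5857 -0.2632] grip [ 0.5742 -0.1638] end [0.5523 0.0249]
end wall [[ 0.6499 -0.2829]
 [ 0.5157 -0.2948]] roof edge y [[ 0.5671 -0.0951]]
[ 0.5769 -0.1821  0.1726] 15.2333
```

```bash
cat >> h.py <<'E'
yaw=-83.38;s=np.array([np.cos(np.radians(yaw)),np.sin(np.radians(yaw)),0]);ax=np.cross(s,[0,0,1])
g0=np.array([.5743,-.163,.024]);e0=g0-.19*s;e0[2]=.021;q0=down(yaw,8)
def pose(th,lift=0,pull=0,pt=19):
    B=R.from_rotvec(np.radians(th)*ax);u=R.from_rotvec(np.radians(pt)*ax).apply(s)
    return e0+[0,0,lift]+pull*u+B.apply(g0-e0),Q(B*q0)
E
python3 - <<'E'
from h import *
np.set_printoptions(precision=4,suppress=True)
for a in[(9.5,.001),(19,.002),(19,.002,.17),(0,.3-.1,.22)]: print(pose(*a)[0],r.ik(*pose(*a)))
r.move_straight(g0,Q(q0),v=.1)
print(r.get_contact_force(),r.get_tool_pos())
eoat.move_gripper(0,60);r.pause(.1)
print(r.get_grip_width()*85,r.get_grasp_force(),r.get_contact_force(),r.get_tool_pos())
for th in(2,5):
    r.move_straight(*pose(th,.001),v=.05);print(th,r.get_contact_force(),r.get_wrist_torque())
im,d=vision.get_image("scene");cv2.imwrite("pics/s5.png",cv2.resize(im[170:320,130:340],None,fx=3,fy=3))
print(r.get_time())
E
```

```text
[ 0.5739 -0.1599  0.0563] [-0.4475  0.7111  1.6387 -0.0315  0.7781  2.6008]
[ 0.573  -0.1517  0.0877] [-0.3584  0.6527  1.6763 -0.2544  0.7404  2.8498]
[ 0.5915 -0.3114  0.143 ] [-0.5837  0.6415  1.4749 -0.1862  0.9092  2.5484]
[ 0.5983 -0.3696  0.2956] [-0.7519  0.6236  1.045   0.0901  1.5797  2.2702]
[-0.3006 -0.1315  0.0973] [ 0.5748 -0.1633  0.0246]
-0.07980080918054572 0.0 [-0.4039 -0.1702  0.9067] [ 0.5743 -0.163   0.024 ]
2 [ 0.0425 -0.4184 -0.1203] [-0.0492  0.0111  0.0281]
5 [ 0.4679 -1.1055  0.215 ] [-0.0657 -0.0258  0.0277]
18.1333
```

View pics/s5.png

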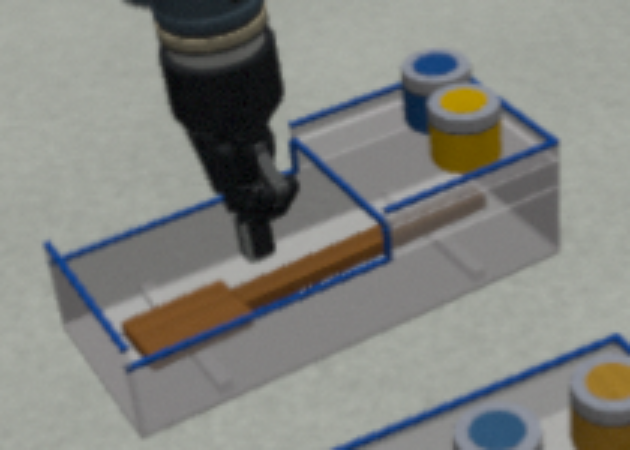

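The gripper shut on nothing: the finger is at (255,250), behind or above the handle, and the spatula still lies on its ribs. I'll look from the wrist before deciding.

```bash
python3 - <<'E'
from h import *
np.set_printoptions(precision=4,suppress=True)
print(r.get_tool_pos(),r.get_joint_positions())
C=cam("wrist");im,d=vision.get_image("wrist");cv2.imwrite("pics/w6.png",im)
m,b=blobs(im,(4,90,40),(18,255,220),200)
for v in range(20,330,15):
    x=np.nonzero(m[v,200:440])[0]+200
    if len(x): print(v,x[0],x[-1],cast(C,[((x[0]+x[-1])/2,v)],.028)[0],d[v,(x[0]+x[-1])//2])
CS=cam("scene")
def proj(c,X):
    p,e,M=c;return cv2.projectPoints(((np.atleast_2d(X)-e)@M),np.zeros(3),np.zeros(3),p["K"],np.array([p["k1"],0,0,0,0]))[0][:,0]
T=r.get_tool_pos();z=RQ(r.get_tcp_rot()).as_matrix()[:,2]
print("tips in s5",(proj(CS,[T,T+.014*z,[.5743,-.163,.028]])-[130,170])*3)
E
```

```text
[ 0.5743 -0.1621  0.0414] [-0.4851  0.7442  1.6172  0.0602  0.8109  2.4986]
65 268 366 [ 0.5856 -0.257 ] 0.14788434
80 269 365 [ 0.5848 -0.2502] 0.15129185
95 270 364 [ 0.584  -0.2431] 0.15322216
110 271 363 [ 0.5832 -0.2357] 0.15642826
125 272 363 [ 0.5821 -0.2282] 0.1580177
140 272 362 [ 0.5814 -0.2204] 0.16241507
155 273 361 [ 0.5805 -0.2123] 0.1647703
170 274 361 [ 0.5793 -0.2039] 0.16849878
185 275 360 [ 0.5783 -0.1952] 0.17174368
200 278 357 [ 0.5773 -0.1862] 0.17591774
215 302 333 [ 0.5762 -0.1768] 0.17730802
230 302 333 [ 0.5751 -0.1671] 0.18287379
245 303 306 [ 0.5818 -0.1559] 0.18591718
tips in s5 [[261.0752 265.47  ]
 [264.2303 280.6631]
 [262.2485 280.7095]]
```

View pics/w6.png

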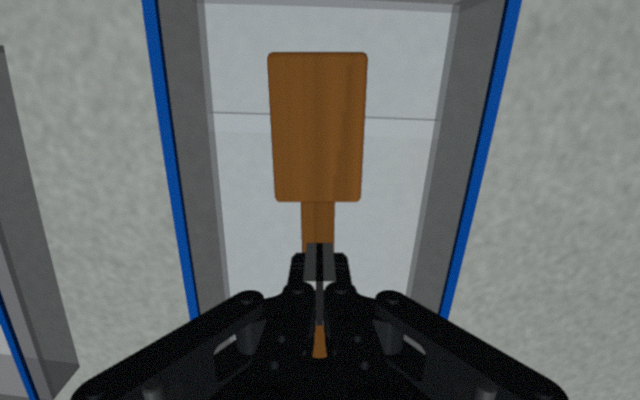

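```bash
python3 - <<'E'
from h import *
np.set_printoptions(precision=4,suppress=True)
im,d=vision.get_image("wrist");p=vision.camera_params("wrist");T=p["tool_from_camera"]
for u in(310,328):
  for v in range(236,300,5):
    n=cv2.undistortPoints(np.float64([[[u,v]]]),p["K"],np.array([p["k1"],0,0,0,0.]))[0,0]
    print(u,v,im[v,u],d[v,u],(T@[*(n*d[v,u]),d[v,u],1])[:3])
print(r.get_grip_width(),r.get_grasp_force())
E
```

```text
310 236 [ 31  67 104] 0.18316633 [ 0.0018 -0.0047  0.0131]
310 241 [ 33  69 102] 0.18572278 [-0.0022 -0.0048  0.0145]
310 246 [50 50 51] 0.15090773 [ 0.0113 -0.0038 -0.0177]
310 251 [51 54 52] 0.1458806 [ 0.0114 -0.0036 -0.023 ]
310 256 [54 53 49] 0.14076011 [ 0.0117 -0.0035 -0.0283]
310 261 [53 53 50] 0.13653123 [ 0.0116 -0.0033 -0.0328]
310 266 [51 52 50] 0.13268559 [ 0.0116 -0.0032 -0.0368]
310 271 [49 46 44] 0.12873489 [ 0.0117 -0.0031 -0.041 ]
310 276 [51 50 49] 0.12602091 [ 0.0112 -0.003  -0.044 ]
310 281 [126 130 125] 0.123009905 [ 0.011  -0.0029 -0.0473]
310 286 [13 15 16] 0.11721143 [ 0.0125 -0.0027 -0.0529]
310 291 [6 3 4] 0.11448974 [ 0.0123 -0.0027 -0.0558]
310 296 [13 18  4] 0.11131166 [ 0.0125 -0.0026 -0.0591]
328 236 [27 64 99] 0.1830746 [0.0018 0.0061 0.013 ]
328 241 [31 62 96] 0.1835777 [-0.0012  0.0061  0.0125]
328 246 [51 59 50] 0.14948653 [ 0.0119  0.0051 -0.019 ]
328 251 [50 48 50] 0.14484441 [ 0.0119  0.005  -0.0239]
328 256 [49 48 42] 0.14076059 [ 0.0117  0.0048 -0.0283]
328 261 [52 52 49] 0.13592947 [ 0.012   0.0047 -0.0333]
328 266 [51 51 48] 0.13302279 [ 0.0114  0.0046 -0.0365]
328 271 [50 53 46] 0.12912329 [ 0.0114  0.0045 -0.0406]
328 276 [54 54 54] 0.12461159 [ 0.012   0.0044 -0.0452]
328 281 [122 119 118] 0.12192954 [ 0.0116  0.0043 -0.0482]
328 286 [19 20 21] 0.117493495 [ 0.0123  0.0042 -0.0526]
328 291 [15  7  8] 0.11337663 [ 0.013   0.0041 -0.0567]
328 296 [14 14  6] 0.11025395 [ 0.0132  0.004  -0.06  ]
-0.0035289732338386346 0.0
```

```bash
cat > tipm.py <<'E'
from h import *
np.set_printoptions(precision=4,suppress=True)
def toolpts():
    im,d=vision.get_image("wrist");p=vision.camera_params("wrist")
    v,u=np.mgrid[0:400,0:640];n=cv2.undistortPoints(np.float64(np.c_[u.ravel(),v.ravel()]).reshape(-1,1,2),p["K"],np.array([p["k1"],0,0,0,0.]))[:,0]
    z=d.ravel()[:,None];X=np.c_[n*z,z,np.ones(len(z))]@p["tool_from_camera"].T
    return im,X[:,:3].reshape(400,640,3),d
def rep():
    im,X,d=toolpts()
    k=(d>0)&(np.abs(X[...,0])<.03)&(np.abs(X[...,1])<.09)&(im.max(2)<90)&(X[...,2]<.005+0*d)
    P=X[k];print("n",len(P),"tip z pct99.5",np.percentile(P[:,2],[98,99.5]))
    for lo in np.arange(-.11,.01,.01):
        q=P[(P[:,2]>=lo)&(P[:,2]<lo+.01)]
        if len(q)>5: print(round(lo,3),len(q),"y",np.percentile(q[:,1],[1,99]),"inner",np.abs(q[:,1]).min(),"x",np.percentile(q[:,0],[1,99]))
    return im
E
python3 - <<'E'
from tipm import *
rep()
p,q=r.get_tool_pos(),r.get_tcp_rot()
r.move_straight(np.array(p)+[0,-.005,.04],v=.15)
eoat.move_gripper(.585,60);print(r.get_grip_width());rep()
eoat.move_gripper(.4);print(r.get_grip_width());rep()
print(r.get_time())
E
```

```text
n 42001 tip z pct99.5 [-0.0026  0.0029]
-0.11 2051 y [-0.0586  0.0602] inner 0.005083164143287899 x [0.0122 0.0212]
-0.1 11419 y [-0.0587  0.0603] inner 5.011828595152638e-07 x [0.0047 0.0185]
-0.09 9706 y [-0.0516  0.0533] inner 7.48784020237948e-05 x [-0.0079  0.0184]
-0.08 5209 y [-0.0444  0.046 ] inner 0.0025107866727720122 x [-0.0087  0.018 ]
-0.07 6146 y [-0.0365  0.0381] inner 0.001445889039157777 x [-0.008   0.0142]
-0.06 1938 y [-0.0291  0.0307] inner 0.0007895339644878722 x [-0.0076  0.0145]
-0.05 826 y [-0.0121  0.0134] inner 8.161885322107115e-05 x [-0.0102  0.0125]
-0.04 720 y [-0.0124  0.0139] inner 0.00014625798057971617 x [0.0068 0.0124]
-0.03 641 y [-0.0635  0.0677] inner 0.00020649334846668604 x [0.0065 0.0288]
-0.02 1553 y [-0.0655  0.0688] inner 0.00017922227704321252 x [-0.0291  0.0295]
-0.01 1248 y [-0.0657  0.0687] inner 0.06334245064458928 x [-0.0291  0.0295]
-0.0 544 y [-0.066   0.0685] inner 0.06352498923284858 x [-0.0289  0.0291]
0.5851826320328707
n 37127 tip z pct99.5 [-0.0277 -0.0204]
-0.11 1998 y [-0.063   0.0645] inner 0.008723942069506784 x [0.012  0.
[... 842 characters left out ...]
1 10733 y [-0.0608  0.0624] inner 1.7161168957505885e-07 x [0.0023 0.0185]
-0.09 8796 y [-0.0568  0.0582] inner 7.929146029913008e-05 x [-0.0088  0.0184]
-0.08 4596 y [-0.0533  0.055 ] inner 0.013231476018381523 x [-0.011  0.018]
-0.07 6614 y [-0.0496  0.051 ] inner 0.015384218057230822 x [-0.0105  0.0143]
-0.06 1631 y [-0.0446  0.0466] inner 0.017455716314039183 x [-0.0046  0.0144]
-0.05 1156 y [-0.029   0.0304] inner 0.016000755199676427 x [-0.0093  0.0122]
-0.04 891 y [-0.0294  0.0309] inner 0.015998958997782312 x [-0.0079  0.0122]
-0.03 714 y [-0.0292  0.0308] inner 0.01601565389803862 x [-0.0079  0.0122]
-0.02 250 y [-0.0275  0.0286] inner 0.01604097873227222 x [-0.0093  0.0122]
19.6333
```

The spatula hasn't moved. Depth shows the fingertips about 15 mm *behind* the TCP, so the fingers shut above the handle. I'll grasp about 24 mm lower, watching force, with a little more lean to keep joint 6 well inside its range.

```bash
cat >> h.py <<'E'
e0=np.array([.5743,-.163,.021])-.19*s
g0=np.array([.5743,-.163,0])-.004*s;q0=down(yaw,11)
E
python3 - <<'E'
from h import *
np.set_printoptions(precision=4,suppress=True)
for a in[(8,.001),(16,.002),(16,.002,.17,16),(0,.15,.22,16)]: print(pose(*a)[0],r.ik(*pose(*a)))
eoat.move_gripper(.38,60)
h=g0-q0.as_matrix()[:,2]*.07
r.move_straight(h,Q(q0),v=.1)
f0=np.array(r.get_contact_force())
for z in(.03,.02,.015,.01,.005,0):
    r.move_straight(g0+[0,0,z],Q(q0),v=.06)
    f=r.get_contact_force()-f0;print(z,f)
    if np.linalg.norm(f)>5: break
eoat.move_gripper(0,60);r.pause(.1)
print(r.get_grip_width()*85,r.get_grasp_force(),r.get_contact_force(),r.get_tool_pos(),r.get_time())
E
```

```text
[ 0.574  -0.1601  0.0271] [-0.4822  0.7663  1.6238  0.0614  0.782   2.4996]
[ 0.5737 -0.1576  0.0541] [-0.4165  0.7098  1.6594 -0.1127  0.7312  2.692 ]
[ 0.5925 -0.3199  0.1009] [-0.6312  0.7148  1.441  -0.08    0.928   2.441 ]
[ 0.5982 -0.3691  0.2106] [-0.7654  0.7071  1.1184  0.1224  1.4657  2.2387]
0.03 [-0.0927 -0.3869 -0.6591]
0.02 [-0.2558 -0.4673  0.1167]
0.015 [-1.1347 -0.4772  0.4715]
0.01 [-0.5696 -0.4217 -0.0358]
0.005 [-0.244  -0.5726 -0.2597]
0 [-0.1723 -0.14   -1.3728]
18.48761734748899 59.924107789993286 [-0.1634 -0.3675  0.4504] [ 0.574  -0.1592  0.0001] 22.65
```

```bash
python3 - <<'E'
from h import *
np.set_printoptions(precision=4,suppress=True)
def go(*a,v=.06):
    r.move_straight(*pose(*a),v=v);print(a,np.array(r.get_contact_force()),r.get_wrist_torque(),r.get_grip_width()*85)
for a in[(2,.001),(4,.001),(8,.001)]: go(*a)
im,d=vision.get_image("scene");cv2.imwrite("pics/s7.png",cv2.resize(im[150:320,130:340],None,fx=3,fy=3))
print(r.get_time())
E
```

```text
(2, 0.001) [ 0.4943 -0.4901 -1.7638] [-0.0918 -0.0428  0.0065] 18.536164085393345
(4, 0.001) [-1.0683 -0.9669 -0.6084] [-0.0748 -0.0341 -0.0216] 18.523068713120765
(8, 0.001) [-0.9107  0.072  -0.9883] [-0.088  -0.058  -0.0382] 17.93907409383678
23.6
```

View pics/s7.png

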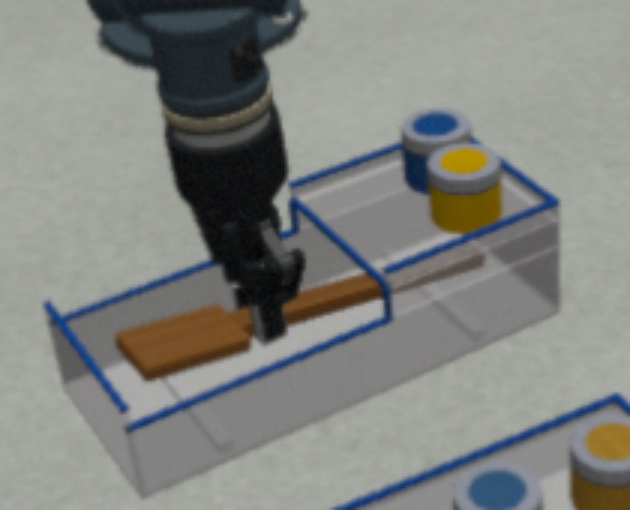

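The spatula is held at (265,325) and its blade is rising at (185,340). The handle under the roof is clear and forces are small, so I continue.

```bash
python3 - <<'E'
from h import *
np.set_printoptions(precision=4,suppress=True)
def go(*a,v=.06):
    r.move_straight(*pose(*a),v=v);f=np.array(r.get_contact_force());print(a,f,r.get_grip_width()*85)
    if np.linalg.norm(f)>6: raise SystemExit("force")
for a in[(12,.0015),(16,.002)]: go(*a)
for p in(.03,.07,.11,.15,.18): go(16,.002,p,16,v=.1)
im,d=vision.get_image("scene");cv2.imwrite("pics/s8.png",im[100:350,60:420]);print(r.get_time())
E
```

```text
(12, 0.0015) [-0.1308 -0.6702 -0.3757] 18.546351356785685
(16, 0.002) [ 0.3754  0.8138 -0.9993] 18.12594678116995
(16, 0.002, 0.03, 16) [ 0.3791 -0.9518 -0.6164] 18.61334687383745
(16, 0.002, 0.07, 16) [-0.1561  0.0075 -0.2022] 18.24595515780831
(16, 0.002, 0.11, 16) [-0.5032  0.5902 -0.9159] 18.37482785063285
(16, 0.002, 0.15, 16) [ 0.5813  0.8808 -0.7008] 18.73474454763013
(16, 0.002, 0.18, 16) [ 0.1359  0.7918 -2.0541] 18.2585433016337
26.95
```

View pics/s8.png

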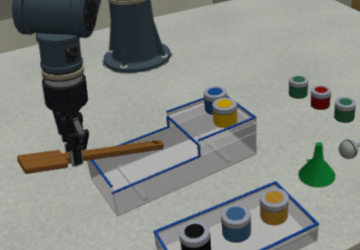

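The handle end, at (160,145), is clear of the roof. Now I lift straight up, level it, and check.

```bash
python3 - <<'E'
from h import *
np.set_printoptions(precision=4,suppress=True)
for a in[(16,.155,.18,16),(0,.155,.18,16)]:
    r.move_straight(*pose(*a),v=.12);print(a,r.get_contact_force(),r.get_grip_width()*85)
r.pause(.5)
C=cam("top");im,d=vision.get_image("top")
cs,cd=vision.get_image("scene");cv2.imwrite("pics/f.png",np.hstack([cs[80:330,40:420],im[120:370,300:620]]))
p,e,M=C
m,b=blobs(im,(4,80,40),(18,255,230),60)
ys,xs=np.nonzero(m);k=(xs>340)&(xs<560)&(ys>150)&(ys<300);xs,ys=xs[k],ys[k]
n=cv2.undistortPoints(np.float64(np.c_[xs,ys]).reshape(-1,1,2),p["K"],np.array([p["k1"],0,0,0,0.]))[:,0]
z=d[ys,xs][:,None];X=(np.c_[n*z,z])@M.T+e;X=X[(z[:,0]>0)&(X[:,2]>.12)]
a=X[:,:2]@s[:2];A=np.polyfit(a,X[:,2],1)
print(len(X),"slope deg",np.degrees(np.arctan(A[0])),"z",np.percentile(X[:,2],[2,50,98]),"len",np.ptp(a))
for c,t in blobs(im,(60,60,40),(90,255,255))[1]: print("green",cast(C,[c],.046))
for c,t in blobs(im,(0,180,60),(5,255,255))[1]: print("red",cast(C,[c],.046))
print(r.get_joint_vel(),r.get_time())
E
```

```text
(16, 0.155, 0.18, 16) [ 0.4652  0.1562 -0.6384] 18.412026566639042
(0, 0.155, 0.18, 16) [-0.098  -0.29   -0.9734] 18.587010948805645
1314 slope deg 0.885811092029721 z [0.2301 0.2331 0.2396] len 0.22981548263940035
green [[0.744  0.1217]]
green [[0.6123 0.3213]]
green [[0.4555 0.2914]]
red [[0.5317 0.3076]]
[-0.0038  0.0043 -0.0002 -0.0009  0.0017 -0.0008] 29.5583
```

View pics/f.png

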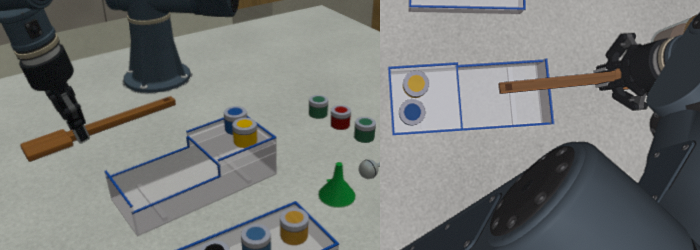

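The spatula is held level (within 1°) with its underside about 0.22 m up. The tins stand in line, and the red one is within 3 mm of the midpoint.

```bash
python3 -c "
from rig import r
print(r.close_job())"
```

```text
the job is handed in; nothing more can be done
None
```

The job is handed in at about 30 s on the robot's clock: the red tin stands upright within 3 mm of midway between the green tins, and the spatula came out with no contact force above about 3 N and is held level (within 1°), its underside about 0.22 m over the shelf. The first grasp closed on air just above the handle and was redone lower.

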